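# Load a badge shell into the press die and slide it under the head

## Task

A round tin badge shell is lying askew across the rim of the empty loading die of the badge press. With your fingertips nudge it over the rim until it drops into the die and lies flat there; then push the press's slide all the way to its stop, so that the loaded die stands under the press head. Only push: do not pick the shell up, and leave the other things on the table alone.

Things in the scene. Friction and masses are not known exactly. Their poses are not given: they have to be found in the camera images.
- press: Hand badge press, fixed. Origin: on the table, straight below the head; x to its rear, y along the slide's travel, z up. Base plate x -90 to 180 mm, y +-185 mm, 18 mm high; column at x 83 to 168, y +-50 mm, 280 mm high; arm to the front at 205 to 280 mm height; raised lever up to 550 mm, leaning rearward; two 40 mm high guide rails along y at x +-(52 to 70) mm.
- head (a point): Centre of the lower face of the press head, a raised steel disc of 84 mm diameter, 125 mm above the table. It stays up and still. Axes as the press.
- slide (a joint): Travel of the slide (aluminium plate between the rails) along the press's +y, in m: 0 at the start, with the loading die out in the open; 0.110 at its stop, with that die under the head. It rubs with about 3 N, more when fast, has no spring and stays where it is left. It carries two steel dies 110 mm apart; the other die is under the head at the start.
- die_well (a point): Centre of the floor of the loading die's well; moves with the slide, axes as the press. The die is a round steel block 96 mm across with a round well 79 mm across and 6 mm deep; its flat rim is 60 mm and the floor 54 mm above the table. At the start it lies 110 mm from the head's axis, towards -y of the press.
- knob_face (a point): Centre of the flat outer face of the slide's black end knob, facing -y of the press; axes as the press. The knob is a disc 32 mm across, 15 mm thick, on a rod along y, its axis 36 mm above the table (the base plate under it is 18 mm high). The face is 105 mm from the loading die's centre towards -y. Pushing it along +y of the press moves the slide.
- shell: Round tin badge shell, plain steel, slightly domed, 75 mm across, 6 mm high in the middle (upright edge 4 mm high), about 12 g. Origin: centre of its underside, z up. It starts flat on the die's rim, 60 mm above the table, its centre 14 to 36 mm from the die's centre, away from the head. Seated, its underside is on the well's floor, 54 mm above the table.
- glue_bottle: Bystander: amber glue bottle with an orange cap, standing, 34 mm in diameter and 122 mm high. Origin: centre of its underside.
- pump_bottle: Bystander: white pump bottle with a blue band, standing, 68 mm in diameter and 178 mm high. Origin: centre of its underside.
- basket: Bystander: white basket 150 x 210 x 55 mm with two short stacks of spare shells in it. Origin: centre of its underside.
There are look-alikes about, which are no part of the job. Several things have the shape of the shell; the one meant has the colours described above.

How it is judged (in metres and radians):
On the way, in this order (a step that is already met when the one before it is completed fails the run):
1. the shell lies flat in the well of the loading die while the slide is still out (within 20 mm of its start) (distance between shell and die_well below 0.0045 m and angle between shell's own z axis and vertical below 0.05 rad and value of joint slide below 0.02 m), for 0.2 s.
2. the slide, with the shell still seated, is pushed to its stop under the head (within 5 mm) (distance between shell and die_well below 0.0045 m and angle between shell's own z axis and vertical below 0.05 rad and value of joint slide above 0.105 m), for 0.2 s.
At the end, for the whole second after the job is handed in: The shell lies flat (within 3 degrees) on the floor of the loading die's well (its underside's centre within 4.5 mm of the centre of the floor), at rest, and the slide stands within 5 mm of its stop, so that the shell is within 10 mm of the press head's axis (all of step 2 and horizontal distance between shell and head below 0.01 m and linear speed of shell below 0.02 m/s); the robot touches nothing.
It fails at once if the shell is picked up (more than 10 mm above the rim it lies on) (height (world z) of shell above 0.07 m).
It fails at once if a bystander is shifted by more than 20 mm or tipped (distance of any of glue_bottle, pump_bottle, basket from where it was at the start of the episode above 0.02 m or angle between any of glue_bottle, pump_bottle, basket's own z axis and vertical above 0.35 rad).
It also fails if it takes over 64 s, if anything falls off the work surface, if the arm or the gripper's body presses on something with over 40 N, if the wrist force passes 120 N, or if a joint passes its speed limit or range.

## Robot

A 6-joint arm with a two-finger parallel gripper is mounted at the origin on the work surface. World frame = base frame: x ahead of the robot, y to its left, z up, the work surface at z = 0. Lengths are in m, angles in degrees, forces in N, time in s.
With the tool pointing down it reaches from about 0.25 to 0.775 m from the base axis. Payload 4 kg.
Tool frame: the origin (TCP) lies midway between the tips of the shut fingers; the grasp point (between the pads) lies ctrl.pinch_z behind it (ctrl.pinch_z is the distance from the TCP to the grasp point, in m); x points along the fingers, y is the direction in which the jaws open and shut, and the axes are right-handed (so a half turn about x gives the same grasp; the last joint's range is limited). The gripper opens to 94 mm and grips with 3 to 60 N. Pads are 16 mm wide; open, the fingers measure 119 mm over their backs; the gripper's body (75 mm by 177 mm) begins 78 mm behind the grasp point.
Start: joints at [-82.913, 4.996, 78.535, -0, 96.463, -5.907], TCP at [0.124, -0.536, 0.206] pointing down, gripper open.
Joint ranges: [-177.83, 177.83], [-43.37, 116.18], [15.69, 146.23], [-61.86, 241.86], [9.47, 152.12], [-147.06, 147.06]. Speed limits (degrees/s): [159.86, 159.86, 180, 180, 180, 180].

## Interface

Orientations are given as a 3x3 rotation matrix whose columns are the frame's x, y, z axes.
In Python, from bench import ctrl, imaging gives the robot as it stands.
- The arm moves only by the shell command python3 -m crank 'ROWS' [FORCE]. ROWS is JSON, a list of rows, each a list of 7 numbers: the shift along the tool's x, y, z in m, then the turn, a rotation vector about the tool's x, y, z in rad, then the opening, from 0 (shut) to 1 (fully open). A call has 1 to 20 rows; each row shifts and turns the commanded pose from where the row before left it, along the tool's axes as they then stand; what a row does not reach is not made up. A row lasts 1/8 s, in which the tool goes at most 62.5 mm and 10.7 degrees, less where a joint would pass 70% of its speed; a pose out of reach is approached as far as the arm can. A call with a gripper value outside its range is refused whole. The fingers move at their own pace and stop on an object; FORCE is the grip in N (left out, the last holds). Time passes only in rows, so rows that do not move let the fingers close. It gives the time, the measured TCP pose, the force and the opening at its end, in the units of the state.
- ctrl.get_obs(): the state, without advancing time (a new reading comes with each control period).
- imaging.read_camera(name): name is "scene" or "top"; returns (picture, depth): 384x512x3 uint8, red, green, blue; 384x512 float32, m along the optical axis (not along the pixel's ray), 0 where there is no reading.
- imaging.calibration(name): a dict with "fovy" (degrees; the focal length in pixels is half the picture's height over the tangent of half this angle, whatever the lens; pixels are square), "cx", "cy" (the principal point, pixels), "dist_coeffs" ([k1, k2, p1, p2, k3] as OpenCV has them; the pictures are not rectified), "T" (4x4, takes a point from camera to world coordinates). Camera axes: x right, y down, z forward; pixel columns grow to the right and rows downward; lengths in m; the calibration is good to about 2 mm. A picture is of the moment at which its call begins. calibration takes no time and is no camera call.
- ctrl.hand_in(): hands the job in, once; it reports no verdict.
The state is a dict: "time": time; "joints": joint angles; "qvel": joint speeds; "effort": joint torques, N m; "ee_pos": TCP position; "ee_rot": TCP orientation; "wrist_force": force on the tool from outside, world axes, zero at the start; "torque": the same for the moment, N m; "opening": opening from 0.0 (shut) to 1.0 (fully open).
Only numpy, scipy, OpenCV 4.12 (cv2) and the standard library are available. Lean on these libraries where they do the work, as an engineer would, in place of code of your own. Each camera call takes 0.05 s, during which the arm holds its last target.

## Working session

There is one attempt and no reset: what is moved stays moved. The work goes in short steps, Python scripts to look and compute and a shell command to move; the robot and the scene stay as the last step left them, time stands still between calls to the robot, and variables do not carry over. Pictures are saved under pics/ and viewed, and the job is handed in when it is done.

```bash
ls; mkdir -p pics
cat > h.py <<'E'
import numpy as np, cv2
from bench import ctrl, imaging
def K(n):
    c=imaging.calibration(n); f=192/np.tan(np.radians(c["fovy"])/2)
    return np.array([[f,0,c["cx"]],[0,f,c["cy"]],[0,0,1]]),np.array(c["dist_coeffs"]),np.array(c["T"])
def ray(n,uv):
    k,d,T=K(n); p=cv2.undistortPoints(np.array(uv,float).reshape(-1,1,2),k,d).reshape(-1,2)
    v=np.c_[p,np.ones(len(p))]@T[:3,:3].T
    return T[:3,3],v
def plane(n,uv,z):
    o,v=ray(n,uv); return o+v*((z-o[2])/v[:,2])[:,None]
def dep(n,uv,D):
    o,v=ray(n,uv); uv=np.array(uv).reshape(-1,2).astype(int)
    return o+v*D[uv[:,1],uv[:,0]][:,None]
def proj(n,P):
    k,d,T=K(n); Ti=np.linalg.inv(T)
    return cv2.projectPoints(np.array(P,float).reshape(-1,1,3),cv2.Rodrigues(Ti[:3,:3])[0],Ti[:3,3],k,d)[0].reshape(-1,2)
E
python3 - <<'E'
from h import *
for n in("scene","top"):
    p,D=imaging.read_camera(n); np.savez(f"{n}0.npz",p=p,D=D)
    cv2.imwrite(f"pics/{n}0.png",p[:,:,::-1]); print(n,K(n))
o=ctrl.get_obs(); print(o, ctrl.pinch_z)
E
```

```text
pics
scene (array([[400.21893919,   0.        , 252.42098404],
       [  0.        , 400.21893919, 191.32656016],
       [  0.        ,   0.        ,   1.        ]]), array([-0.05937915,  0.        ,  0.        ,  0.        ,  0.        ]), array([[ 0.69634425,  0.49305229, -0.52154015,  1.24937445],
       [ 0.71760921, -0.49036313,  0.49455134, -0.65950993],
       [-0.01190439, -0.71863999, -0.69528041,  1.04863396],
       [ 0.        ,  0.        ,  0.        ,  1.        ]]))
top (array([[479.45166423,   0.        , 260.57721862],
       [  0.        , 479.45166423, 185.81008478],
       [  0.        ,   0.        ,   1.        ]]), array([0.03253995, 0.        , 0.        , 0.        , 0.        ]), array([[-0.02949201, -0.99391198,  0.10615643,  0.3520859 ],
       [-0.99955003,  0.02874323, -0.00857694,  0.03762859],
       [ 0.00547345, -0.10636162, -0.99431245,  1.45216427],
       [ 0.        ,  0.        ,  0.        ,  1.        ]]))
{'time': 0.1, 'joints': array([-8.29118580e+01,  5.03576568e+00,  7.86152183e+01, -3.23445636e-03,
        9.64612759e+01, -5.90907382e+00]), 'qvel': array([ 0.04283269,  0.01368106, -0.24107937, -0.06124876,  0.10609639,
        0.00114058]), 'effort': array([ 2.64526447e-03, -3.41252303e+01, -3.03301263e+01,  7.19564455e-02,
        3.04519082e-02, -9.68078984e-05]), 'ee_pos': array([ 0.12359568, -0.53543644,  0.20442038]), 'ee_rot': array([[-2.97434949e-04,  2.24897279e-01, -9.74382433e-01],
       [ 1.93740697e-03, -9.74380518e-01, -2.24897428e-01],
       [-9.99998079e-01, -1.95466767e-03, -1.45902736e-04]]), 'wrist_force': array([ 0.03830502,  0.26030133, -0.18823207]), 'torque': array([-0.00787852,  0.04347927, -0.01542058]), 'opening': 1.003299784487159} 0.0188
```

View pics/scene0.png

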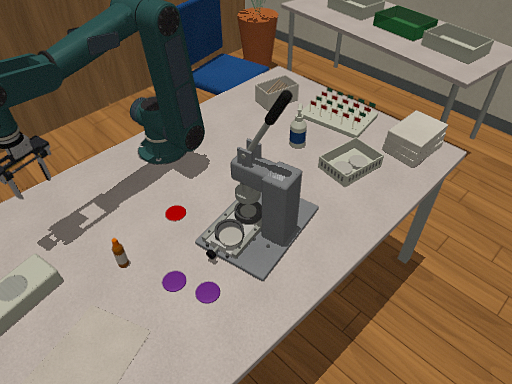

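View pics/top0.png

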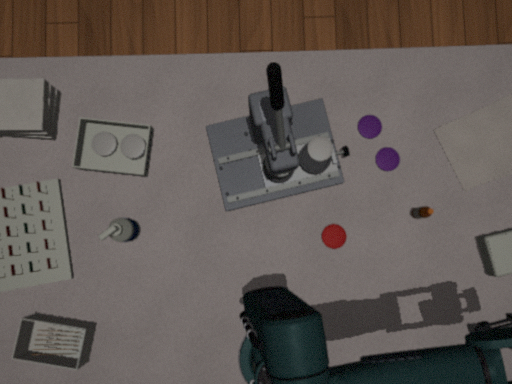

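The top view shows the press at about (280,155), with a light disc at (318,150) on the loading die and the knob at (344,151). In the scene view the die is at (230,233) and the knob at (211,254).

Things that could be taken for the shell: the red disc at top (334,236), the purple discs at (370,126) and (387,159), the basket shells at (104,143) and (133,146), and the steel disc on the die at (318,150). I choose the one on the die and will check it in a crop.

Run:
```python
import numpy as np, cv2
a=np.load("top0.npz")["p"][90:215,200:360,::-1]; b=np.load("scene0.npz")["p"][160:285,180:340,::-1]
a=cv2.convertScaleAbs(a,alpha=1.5)
c=np.vstack([cv2.resize(x,None,fx=4.6,fy=4.6,interpolation=cv2.INTER_CUBIC)[:570] for x in (a,)])
cv2.imwrite("pics/c1.png",c); cv2.imwrite("pics/c2.png",cv2.resize(b,None,fx=4.6,fy=4.6,interpolation=cv2.INTER_CUBIC))
```

```text
(no output)
```

View pics/c1.png

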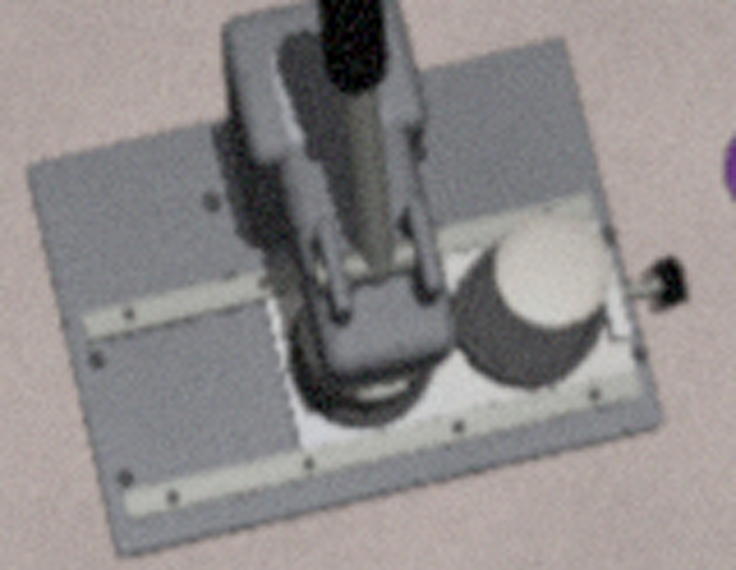

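View pics/c2.png

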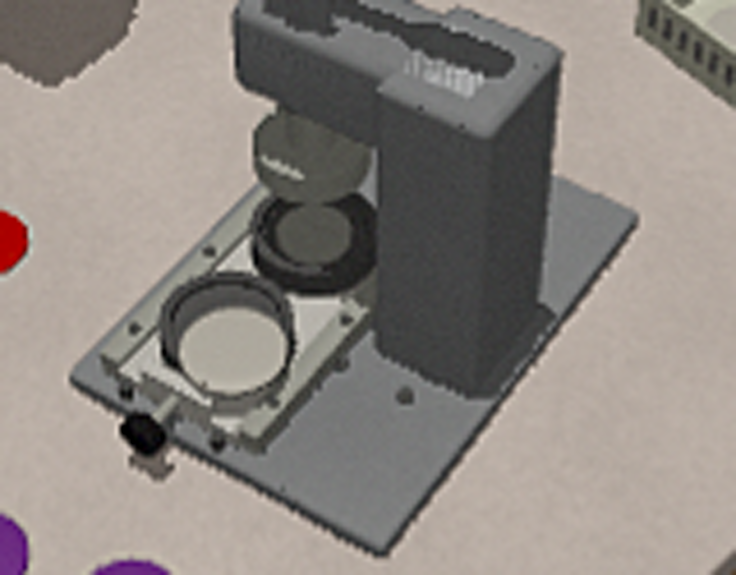

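The crop confirms it: a plain steel disc lies on the dark die at top crop (552,272), about pixel (320,149). It is offset towards the knob and the rear, and the dark die is partly visible on the head side. Next I measure the press, die, shell and knob.

```bash
cat > m.py <<'E'
from h import *
import sys
def frame():
    c=np.array([[28,165],[563,40],[660,428],[120,552]])/4.6+[200,90]
    return c
E
python3 - <<'E'
from h import *
z=np.load("top0.npz"); p,D=z["p"],z["D"]
c=np.array([[28,165],[563,40],[660,428],[120,552]])/4.6+[200,90]-0.4
P=plane("top",c,0.018); print(P.round(4))
print("lens",[np.linalg.norm(P[i]-P[(i+1)%4]).round(4) for i in range(4)])
# corners: rear/+y, rear/-y, front/-y, front/+y ; fit rigid
L=np.array([[.18,.185],[.18,-.185],[-.09,-.185],[-.09,.185]])
a=L-L.mean(0);b=P[:,:2]-P[:,:2].mean(0)
th=np.arctan2((a[:,0]*b[:,1]-a[:,1]*b[:,0]).sum(),(a*b).sum())
R=np.array([[np.cos(th),-np.sin(th)],[np.sin(th),np.cos(th)]]); o=P[:,:2].mean(0)-R@L.mean(0)
print("yaw",np.degrees(th),"origin",o,"resid",(L@R.T+o-P[:,:2]).round(4).tolist())
die=R@[0,-.11]+o; kn=R@[0,-.215]+o; print("die",die,"knob",kn)
np.savez("press.npz",R=R,o=o)
# shell
hsv=cv2.cvtColor(p,cv2.COLOR_RGB2HSV)
for n,roi in(("top",(300,130,345,180)),):
    g=p.astype(int).sum(2)/3
    x0,y0,x1,y1=roi
    print(g[149,300:345].astype(int)); print(g[130:178,320].astype(int))
    print((D[149,300:345]*1000).astype(int)); 
def toP(X): return (X[:,:2]-o)@R
# depth cloud over rim region
for n in("top","scene"):
    zz=np.load(n+"0.npz"); D=zz["D"];q=proj(n,[*die,.06])[0]; u,v=np.meshgrid(np.arange(int(q[0])-30,int(q[0])+30),np.arange(int(q[1])-30,int(q[1])+30)); uv=np.c_[u.ravel(),v.ravel()]
    X=dep(n,uv,D); l=np.c_[toP(X),X[:,2]]
    s=(X[:,2]>.0625)&(X[:,2]<.069)&(np.hypot(l[:,0],l[:,1]+.11)<.085)
    print(n,s.sum(),l[s].mean(0),l[s].min(0),l[s].max(0))
    s=(abs(l[:,0])<.019)&(l[:,1]<-.198)&(l[:,2]>.022)&(l[:,2]<.056); print(" knob",s.sum(), l[s].min(0) if s.any() else 0,l[s].max(0) if s.any() else 0)
E
```

```text
[[ 0.6947  0.1869  0.018 ]
 [ 0.7694 -0.1709  0.018 ]
 [ 0.5076 -0.2233  0.018 ]
 [ 0.4367  0.1317  0.018 ]]
lens [np.float64(0.3655), np.float64(0.267), np.float64(0.362), np.float64(0.2639)]
yaw 11.59945695103981 origin [ 0.55803439 -0.02796062] resid [[0.0024, 0.0026], [0.0021, -0.0021], [-0.0005, -0.004], [-0.004, 0.0035]]
die [ 0.58015194 -0.1357141 ] knob [ 0.60126415 -0.2385697 ]
[115  82  56  42  44  46  49  76 116 123 124 126 129 127 130 131 128 128
 127 128 126 128 126 123 127 125 127 125 123 123 121 117 114 116  94  86
 103 108 111  91  76  62  42  21   8]
[ 80  82  82  96  97 103 107 110 115 117 119 120 123 122 123 124 124 124
 127 126 128 132 129 130 129 132 130 130 135 126 113  80  54  49  57  50
  50  52  48  44  51  47  58  80  94 108 116 115]
[1439 1423 1409 1413 1424 1420 1418 1414 1410 1404 1406 1410 1407 1407
 1410 1408 1400 1406 1409 1409 1408 1410 1408 1404 1409 1407 1408 1405
 1400 1411 1406 1411 1405 1422 1453 1455 1471 1478 1475 1474 1482 1473
 1442 1425 1422]
top 358 [ 0.02201657 -0.12878998  0.06524972] [-0.0429625  -0.1679284   0.06255299] [ 0.05808478 -0.0649483   0.06899261]
 knob 13 [-0.00520917 -0.20418719  0.02748894] [ 0.01688846 -0.19921678  0.04760578]
scene 306 [ 0.02210693 -0.13008321  0.0650061 ] [-0.03541913 -0.16830144  0.06253602] [ 0.05991845 -0.04264349  0.06899461]
 knob 72 [-0.0126365  -0.21661774  0.02263542] [ 0.01820725 -0.19922087  0.05311606]
```

```bash
cat > fit.py <<'E'
from h import *
from scipy.optimize import least_squares
z=np.load("press.npz"); R,o=z["R"],z["o"]
toW=lambda l: np.asarray(l)@R.T+o
toP=lambda w:(np.asarray(w)[...,:2]-o)@R
def circ(n,img,c,zh,r,sgn,angs,w=.008):
    """c: world centre guess; returns fitted centre; sgn=+1: bright inside"""
    g=cv2.GaussianBlur(cv2.cvtColor(img,cv2.COLOR_RGB2GRAY).astype(np.float32),(0,0),.7)
    rr=np.arange(r-w,r+w,.0005); c=np.array(c,float)
    for it in range(4):
        pts=[]
        for a in angs:
            X=np.c_[c[0]+rr*np.cos(a),c[1]+rr*np.sin(a),np.full(len(rr),zh)]
            q=proj(n,X).astype(np.float32); v=cv2.remap(g,q[None,:,0],q[None,:,1],cv2.INTER_LINEAR)[0]
            d=-sgn*np.gradient(cv2.GaussianBlur(v[None],(0,0),2)[0]); i=d.argmax()
            if d[i]>1.0 and 0<i<len(rr)-1: pts.append(X[i,:2])
        pts=np.array(pts)
        s=least_squares(lambda k:np.hypot(*(pts-k).T)-r,c,loss="soft_l1",f_scale=.001); c=s.x
    s3=least_squares(lambda k:np.hypot(*(pts-k[:2]).T)-k[2],[*c,r],loss="soft_l1",f_scale=.001).x
    return c,len(pts),np.median(abs(np.hypot(*(pts-c).T)-r)),s3[2],pts
E
python3 - <<'E'
from fit import *
A=np.radians(np.arange(0,360,6))
for n in("top","scene"):
    p=np.load(n+"0.npz")["p"]
    c,k,m,r,pts=circ(n,p,toW([.02,-.13]),.064,.0375,1,A)
    print(n,"shell",c,toP(c),k,m,r)
    # die: outer dark rim against bright slide
    c2,k,m,r,pts2=circ(n,p,toW([0,-.11]),.060,.048,-1,A,.010); print(n,"die",c2,toP(c2),k,m,r)
    im=cv2.resize(p[:,:,::-1],None,fx=1,fy=1).copy(); s=5
    q0=proj(n,[*c,.06])[0].astype(int); x,y=q0-[50,45]
    im=cv2.convertScaleAbs(cv2.resize(im[y:y+90,x:x+110],None,fx=s,fy=s),alpha=1.4)
    for cc,zz,rr,col in((c,.064,.0375,(0,255,0)),(c2,.06,.048,(0,0,255))):
        q=proj(n,np.c_[cc[0]+rr*np.cos(A),cc[1]+rr*np.sin(A),np.full(60,zz)])
        for u in q: cv2.circle(im,tuple(((u-[x,y]+.5)*s).astype(int)),2,col,-1)
    for P in((0,0),): 
        u=proj(n,[*toW([0,-.215]),.036])[0]; cv2.circle(im,tuple(((u-[x,y]+.5)*s).astype(int)),4,(255,0,255),-1)
    cv2.imwrite(f"pics/fit_{n}.png",im)
E
```

```text
top shell [ 0.60728999 -0.15209558] [ 0.02329    -0.13150353] 49 0.0005195596356041068 0.03783030790285475
top die [ 0.57860237 -0.13332285] [-0.00103712 -0.10734601] 44 0.0008911444715157257 0.04817604809751873
scene shell [ 0.60574666 -0.14975517] [ 0.02224878 -0.12890061] 60 0.0004890138472635301 0.037338456305620146
scene die [ 0.58203001 -0.13668367] [ 0.00164476 -0.11132739] 48 0.0019375551522577451 0.05043862889110913
```

```bash
python3 -c "
import cv2,numpy as np
a=cv2.imread('pics/fit_top.png');b=cv2.imread('pics/fit_scene.png')
cv2.imwrite('pics/fit.png',cv2.resize(np.hstack([a,b]),(800,328)))"
```

```text
(no output)
```

View pics/fit.png

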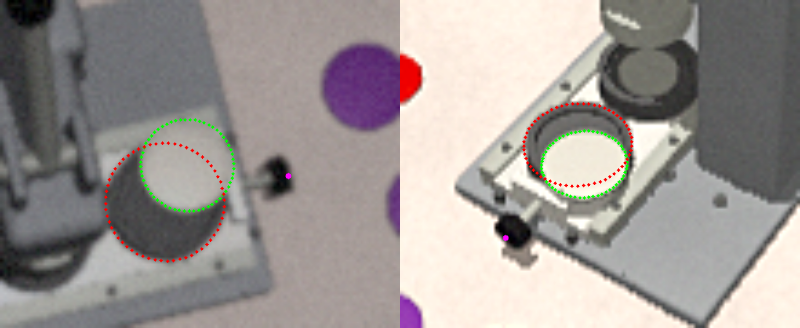

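The fits sit on the shell in both views (green) and on the die in the top view (red). The scene die fit is looser because the shell hides part of its edge. Now I check the press yaw with the scene view and work out the approach.

Run:
```python
from fit import *
c=np.array([[70,380],[383,555],[637,218]])/4.6+[180,160]-.4
P=plane("scene",c,.018); print(P.round(4), toP(P).round(4))
v=P[2]-P[1]; print("yaw +y edge",np.degrees(np.arctan2(-v[0],v[1])))
v=P[1]-P[0]; print("yaw x edge",np.degrees(np.arctan2(v[1],v[0])))
print("glue",plane("top",[[428,211]],.122)[0], plane("top",[[412,212]],0)[0])
# knob in scene: face centre dark
print("knob scene",toP(plane("scene",[[144/4.6+180-2.,434/4.6+160]],.036)))
die=np.array([.580,-.135]); sh=np.array([.6065,-.151]); d=die-sh; d/=np.hypot(*d); print(np.degrees(np.arctan2(d[1],d[0])))
R0=ctrl.get_obs()["ee_rot"]; p=ctrl.get_obs()["ee_pos"]
t=np.array([*(sh-.062*d),.2]); print("target",t,"tool shift",R0.T@(t-p))
print("yaw now tool z",np.degrees(np.arctan2(R0[1,2],R0[0,2])))
```

```text
[[ 0.5154 -0.2282  0.018 ]
 [ 0.7755 -0.1729  0.018 ]
 [ 0.6984  0.1834  0.018 ]] [[-0.0821 -0.1876]
 [ 0.1839 -0.1857]
 [ 0.18    0.1788]]
yaw +y edge 12.210323192106134
yaw x edge 12.00496042086872
glue [ 0.41058452 -0.43515527  0.122     ] [ 0.41428187 -0.43021787  0.        ]
knob scene [[-0.00162498 -0.20946706]]
148.8775298032081
target [ 0.659576   -0.18304588  0.2       ] tool shift [ 0.00494368 -0.22281333 -0.60150089]
yaw now tool z -167.00315319796542
```

```bash
python3 -m crank '[[0,-0.0159,-0.043,0,0,0,0.43],[0,-0.0159,-0.043,0,0,0,0.43],[0,-0.0159,-0.043,0,0,0,0.43],[0,-0.0159,-0.043,0,0,0,0.43],[0,-0.0159,-0.043,0,0,0,0.43],[0,-0.0159,-0.043,0,0,0,0.43],[0,-0.0159,-0.043,0,0,0,0.43],[0,-0.0159,-0.043,0,0,0,0.43],[0,-0.0159,-0.043,0,0,0,0.43],[0,-0.0159,-0.043,0,0,0,0.43],[0,-0.0159,-0.043,0,0,0,0.43],[0,-0.0159,-0.043,0,0,0,0.43],[0,-0.0159,-0.043,0,0,0,0.43],[0,-0.0159,-0.043,0,0,0,0.43]]' 20 && python3 -m crank '[[0,0,0,0.128,0,0,0.43],[0,0,0,0.128,0,0,0.43],[0,0,0,0.128,0,0,0.43],[0,0,0,0.128,0,0,0.43],[0,0,0,0.128,0,0,0.43],[0,0,0,0.128,0,0,0.43],[0,0,0,0,0,0,0.43],[0,0,0,0,0,0,0.43]]'
```

```text
time: 1.85
ee_pos: [0.6611, -0.1827, 0.2046]
ee_rot: [[-0.001, 0.225, -0.974], [0.0, -0.974, -0.225], [-1.0, -0.0, 0.001]]
wrist_force: [0.2, -0.1, 0.3]
opening: 0.429
time: 2.85
ee_pos: [0.6601, -0.1836, 0.205]
ee_rot: [[-0.001, -0.514, -0.858], [0.0, -0.858, 0.514], [-1.0, 0.0, 0.001]]
wrist_force: [0.0, -0.7, 0.6]
opening: 0.43
```

```bash
python3 -m crank '[[0.03,0,0,0,0,0,0.43],[0.03,0,0,0,0,0,0.43],[0.03,0,0,0,0,0,0.43],[0.025,0,0,0,0,0,0.43],[0.015,0,0,0,0,0,0.43],[0,0,0,0,0,0,0.43],[0,0,0,0,0,0,0.43]]'
cat > look.py <<'E'
from h import *
import sys
t=sys.argv[1]
z=np.load("press.npz"); o=z["o"];R=z["R"]
ims=[]
for n in("top","scene"):
    p,D=imaging.read_camera(n); np.savez(f"{n}{t}.npz",p=p,D=D)
    x,y=proj(n,[*(R@[.0,-.11]+o),.06])[0].astype(int)-[40,40]
    ims.append(cv2.resize(cv2.convertScaleAbs(p[y:y+80,x:x+80,::-1],alpha=1.3),(400,400),interpolation=cv2.INTER_CUBIC))
cv2.imwrite(f"pics/l{t}.png",np.hstack(ims)); print(ctrl.get_obs()["time"],[n for n in(x,y)])
E
python3 look.py 1
```

```text
time: 3.72
ee_pos: [0.661, -0.184, 0.077]
ee_rot: [[0.002, -0.515, -0.857], [-0.001, -0.857, 0.515], [-1.0, -0.0, -0.002]]
wrist_force: [-0.4, 0.1, -0.8]
opening: 0.432
3.825 [np.int64(188), np.int64(189)]
```

View pics/l1.png

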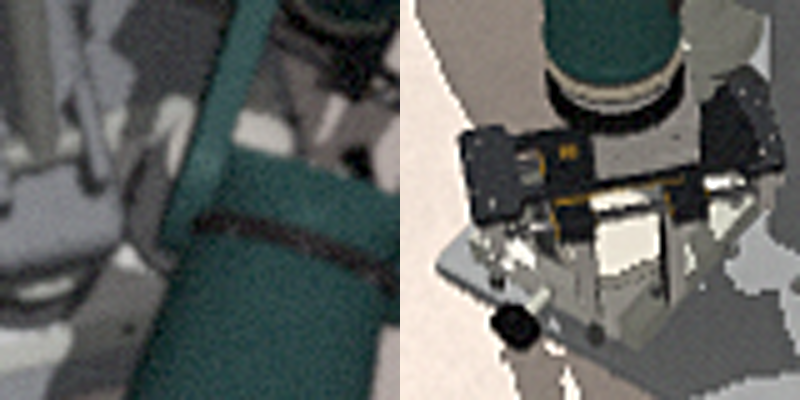

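```bash
python3 -m crank '[[0.008,0,0,0,0,0,0.43],[0.0075,0,0,0,0,0,0.43],[0,0,0,0,0,0,0.43],[0,0,0,0,0,0,0.43],[0,0,0,0,0,0,0.43]]'
```

```text
time: 4.45
ee_pos: [0.6604, -0.1838, 0.0603]
ee_rot: [[0.001, -0.515, -0.857], [-0.0, -0.857, 0.515], [-1.0, -0.0, -0.001]]
wrist_force: [-0.6, 0.6, 0.2]
opening: 0.431
```

```bash
python3 -m crank '[[-0.0015,0,0,0,0,0,0.43],[0,0,0.007,0,0,0,0.43],[0,0,0.007,0,0,0,0.43],[0,0,0.006,0,0,0,0.43],[0,0,0.005,0,0,0,0.43],[0,0,0.005,0,0,0,0.43],[0,0,0.005,0,0,0,0.43],[0,0,0,0,0,0,0.43],[0,0,0,0,0,0,0.43]]'
python3 - <<'E'
from h import *
for i in range(1): print(ctrl.get_obs()["ee_pos"])
E
python3 look.py 2
```

```text
time: 5.58
ee_pos: [0.6303, -0.1657, 0.0615]
ee_rot: [[0.0, -0.515, -0.857], [-0.0, -0.857, 0.515], [-1.0, 0.0, -0.0]]
wrist_force: [-0.7, -0.6, 0.4]
opening: 0.434
[ 0.63028215 -0.16571925  0.06152839]
5.675 [np.int64(188), np.int64(189)]
```

View pics/l2.png

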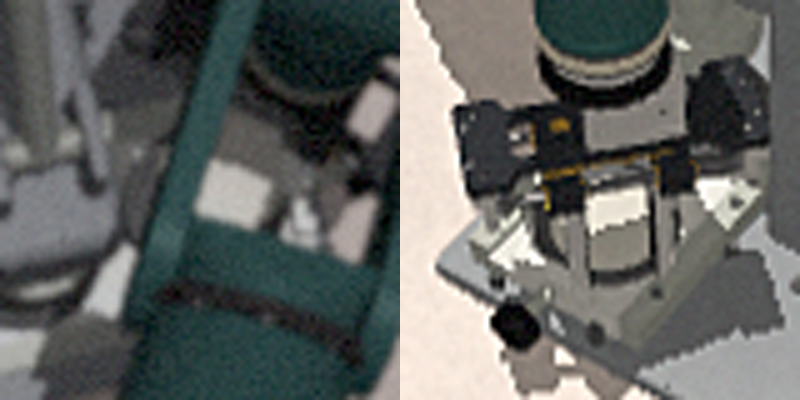

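Run:
```python
from fit import *
z=np.load("scene2.npz");D=z["D"]
# crop px -> image px
for cx,cy in((740,70),(760,90),(765,125),(775,150),(785,60)):
    q=[[ (cx-400)/5+188,cy/5+189]]; X=dep("scene",q,D); print((cx,cy),X.round(3),toP(X).round(3))
e=np.array([.6303,-.1657]); d=np.array([-.857,.515]); print("remaining", (np.array([.580,-.135])-e)@d-.0397)
```

```text
(740, 70) [[ 0.657 -0.084  0.202]] [[ 0.086 -0.075]]
(760, 90) [[0.581 0.008 0.06 ]] [[0.03  0.031]]
(765, 125) [[ 0.7   -0.106  0.203]] [[ 0.123 -0.105]]
(775, 150) [[ 0.659 -0.056  0.11 ]] [[ 0.093 -0.047]]
(785, 60) [[ 0.667 -0.056  0.197]] [[ 0.101 -0.049]]
remaining 0.0192176
```

```bash
python3 -m crank '[[0,0,0.004,0,0,0,0.43],[0,0,0.004,0,0,0,0.43],[0,0,0.003,0,0,0,0.43],[0,0,0.003,0,0,0,0.43],[0,0,0,0,0,0,0.43],[0,0,0,0,0,0,0.43]]'; python3 -m crank '[[0,0,0.002,0,0,0,0.43],[0,0,0.0015,0,0,0,0.43],[0,0,0.0015,0,0,0,0.43],[0,0,0,0,0,0,0.43],[0,0,0,0,0,0,0.43]]'; python3 look.py 3
```

```text
time: 6.42
ee_pos: [0.6182, -0.1584, 0.0615]
ee_rot: [[-0.0, -0.515, -0.857], [-0.0, -0.857, 0.515], [-1.0, 0.0, 0.0]]
wrist_force: [0.6, -0.2, -0.7]
opening: 0.427
time: 7.05
ee_pos: [0.6139, -0.1559, 0.0615]
ee_rot: [[0.0, -0.515, -0.857], [-0.0, -0.857, 0.515], [-1.0, 0.0, -0.0]]
wrist_force: [0.2, 0.3, -0.2]
opening: 0.434
7.15 [np.int64(188), np.int64(189)]
```

View pics/l3.png

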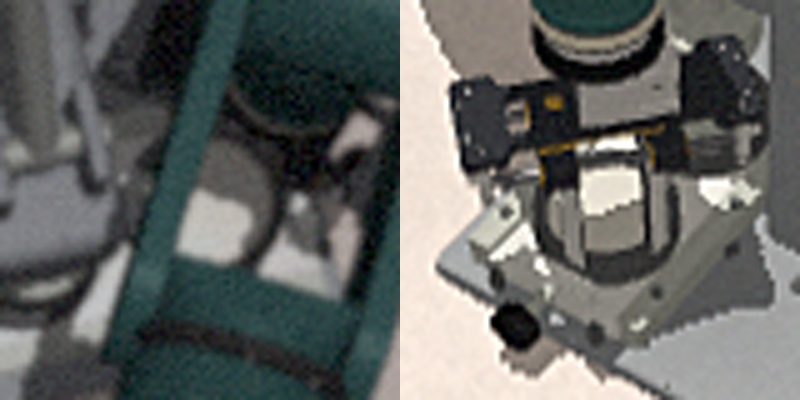

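Run:
```python
from fit import *
for n in("top","scene"):
    D=np.load(n+"3.npz")["D"]; q=proj(n,[*toW([0,-.11]),.06])[0].astype(int)
    u,v=np.meshgrid(np.arange(q[0]-40,q[0]+40),np.arange(q[1]-40,q[1]+40)); uv=np.c_[u.ravel(),v.ravel()]
    X=dep(n,uv,D); l=toP(X)-toP(np.array([.580,-.135])); s=(np.hypot(*l.T)<.033)&(X[:,2]<.075)&(X[:,2]>.04)
    A=np.c_[l[s],np.ones(s.sum())]; Z=X[s,2]
    w=np.ones(len(Z),bool)
    for _ in range(3):
        c=np.linalg.lstsq(A[w],Z[w],rcond=None)[0]; r=Z-A@c; w=abs(r)<.004
    print(n,s.sum(),w.sum(),c, "mean l",l[s].mean(0),"resid",r[w].std())
```

```text
top 252 215 [0.0134149  0.04739307 0.05979629] mean l [-0.00421405 -0.00882716] resid 0.002022726177814547
scene 183 176 [ 0.01467104 -0.0062096   0.05917342] mean l [0.0037288  0.00090074] resid 0.0017714619413929332
```

```bash
python3 -m crank '[[0,0,0.001,0,0,0,0.43],[0,0,0.001,0,0,0,0.43],[0,0,0,0,0,0,0.43],[0,0,0,0,0,0,0.43],[0,0,-0.015,0,0,0,0.43],[0,0,-0.03,0,0,0,0.43],[0,0,-0.04,0,0,0,0.43],[0,0,-0.04,0,0,0,0.43],[0,0,0,0,0,0,0.43]]'; python3 look.py 4
```

```text
time: 8.28
ee_pos: [0.7202, -0.2206, 0.0593]
ee_rot: [[-0.001, -0.516, -0.856], [0.0, -0.856, 0.516], [-1.0, 0.001, 0.001]]
wrist_force: [-0.8, 1.0, -0.7]
opening: 0.431
8.375 [np.int64(188), np.int64(189)]
```

View pics/l4.png

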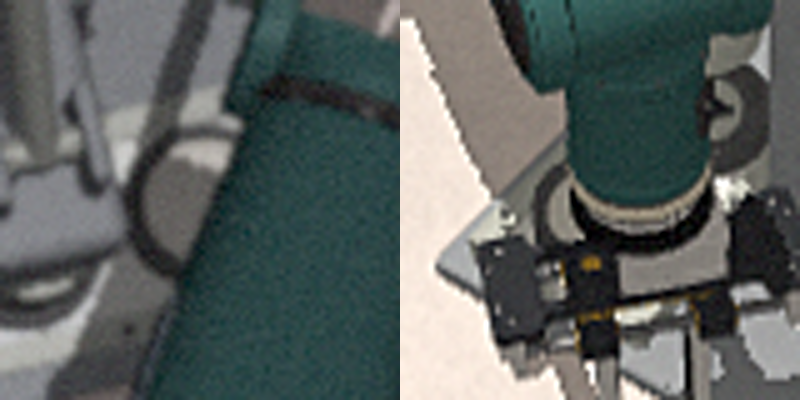

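The shell looks seated, with an even rim arc around it at left crop (130–240, 130–270). I'll lift, move clear on the knob side, turn for the knob push, and then check without the arm in the way.

```bash
python3 -m crank '[[-0.035,0,0,0,0,0,0],[-0.035,0,0,0,0,0,0],[-0.035,0,0,0,0,0,0],[-0.035,0,0,0,0,0,0],[0,0.037,0.0085,0,0,0,0],[0,0.037,0.0085,0,0,0,0],[0,0.037,0.0085,0,0,0,0],[0,0.037,0.0085,0,0,0,0],[0,0,0,0.117,0,0,0],[0,0,0,0.117,0,0,0],[0,0,0,0.117,0,0,0],[0,0,0,0.117,0,0,0],[0,0,0,0.117,0,0,0],[0,0,0,0.117,0,0,0],[0,0,0,0.118,0,0,0],[0,0,0,0,-0.175,0,0],[0,0,0,0,-0.175,0,0],[0,0,0,0,0,0,0]]' 30; python3 look.py 5
```

```text
time: 10.62
ee_pos: [0.6126, -0.3306, 0.1961]
ee_rot: [[-0.076, -0.979, -0.19], [0.339, -0.204, 0.918], [-0.938, 0.006, 0.347]]
wrist_force: [-1.3, -0.3, -0.3]
opening: 0.009
10.725 [np.int64(188), np.int64(189)]
```

View pics/l5.png

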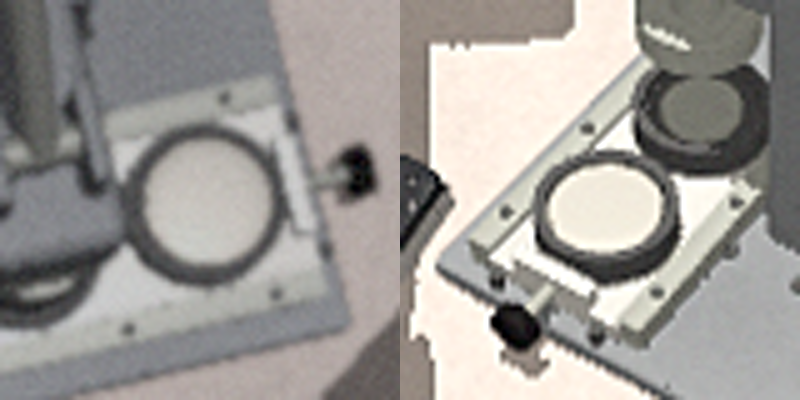

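The shell is seated: the disc is centred in a uniform dark rim in both views, at left crop (207,204) and right crop (605,205). I'll check it numerically and locate the knob.

Run:
```python
from fit import *
A=np.radians(np.arange(0,360,6))
for n in("top","scene"):
    z=np.load(n+"5.npz");p,D=z["p"],z["D"]
    a=circ(n,p,[.58,-.135],.058,.0375,1,A,.007); b=circ(n,p,[.58,-.135],.060,.048,-1,A,.007)
    print(n,"shell",a[:4],"die",b[:4],"diff",np.hypot(*(a[0]-b[0])))
    c=a[0]
    q=proj(n,[*c,.06])[0].astype(int); u,v=np.meshgrid(np.arange(q[0]-20,q[0]+20),np.arange(q[1]-20,q[1]+20)); X=dep(n,np.c_[u.ravel(),v.ravel()],D)
    l=X[:,:2]-c; s=np.hypot(*l.T)<.034; f=np.linalg.lstsq(np.c_[l[s],np.ones(s.sum())],X[s,2],rcond=None)[0]; print(" plane",f)
    # knob: black pixels near expected
    k=proj(n,[.601,-.235,.036])[0].astype(int); x,y=k-14; g=p[y:y+28,x:x+28].max(2)<40
    nn,lab,st,ce=cv2.connectedComponentsWithStats(g.astype(np.uint8)); i=1+st[1:,4].argmax()
    print(" knob",ce[i]+[x,y],st[i],plane(n,[ce[i]+[x,y]],.040 if n=="top" else .036))
o=ctrl.get_obs();R0=o["ee_rot"];t=np.array([.608,-.270,.034]);print("shift",R0.T@(t-o["ee_pos"]), R0)
```

```text
top shell (array([ 0.58169925, -0.13709862]), 60, np.float64(0.0004916513359164189), np.float64(0.03716883724352435)) die (array([ 0.57946794, -0.1343827 ]), 60, np.float64(0.0010344278148147028), np.float64(0.04880539926016271)) diff 0.0035149587131234486
 plane [-0.00414064  0.00971731  0.05831597]
 knob [345.26470588 150.91176471] [11 11  5  9 34] [[ 0.60026067 -0.23031808  0.04      ]]
scene shell (array([ 0.58153274, -0.13566979]), 60, np.float64(0.0005026275826427173), np.float64(0.03735530940623961)) die (array([ 0.58198613, -0.13636759]), 46, np.float64(0.0018691498039136861), np.float64(0.05007843530389462)) diff 0.0008321670312769389
 plane [-0.01047161 -0.00640664  0.05893075]
 knob [210.79032258 253.85483871] [11  9 10  9 62] [[ 0.60036198 -0.22890128  0.036     ]]
shift [ 0.17700939 -0.00665677 -0.00275319] [[-7.16228568e-02 -9.78099919e-01 -1.95424447e-01]
 [ 3.34135889e-01 -2.08135184e-01  9.19256740e-01]
 [-9.39799646e-01  5.41472703e-04  3.41725522e-01]]
```

```bash
python3 -m crank '[[0.035,-0.0015,-0.0005,0,0,0,0],[0.035,-0.0015,-0.0005,0,0,0,0],[0.035,-0.0015,-0.0005,0,0,0,0],[0.035,-0.0015,-0.0005,0,0,0,0],[0.022,-0.0007,-0.0008,0,0,0,0],[0.013,0,0,0,0,0,0],[0,0,0,0,0,0,0],[0,0,0,0,0,0,0]]'
python3 - <<'E'
from h import *
o=ctrl.get_obs();R0=o["ee_rot"];print(o["ee_pos"],o["wrist_force"])
yh=np.array([-np.sin(np.radians(11.9)),np.cos(np.radians(11.9)),0])
print("1mm along press y in tool",R0.T@yh, "angle press y",yh)
print("lateral", (o["ee_pos"]-[.602,-.237,0])@[yh[1],-yh[0],0], "gap",-(o["ee_pos"]-[.602,-.237,0])@yh-.0075)
E
python3 look.py 6
```

```text
time: 11.72
ee_pos: [0.6094, -0.2714, 0.0383]
ee_rot: [[-0.069, -0.978, -0.197], [0.333, -0.209, 0.92], [-0.94, -0.002, 0.34]]
wrist_force: [0.0, -0.7, -0.1]
opening: 0.005
[ 0.60941134 -0.27139587  0.03830834] [ 0.04446263 -0.68260621 -0.14960694]
1mm along press y in tool [ 0.33995975 -0.00236874  0.940437  ] angle press y [-0.20620419  0.97850899  0.        ]
lateral 0.00015948927574661095 gap 0.02768491250962523
11.825 [np.int64(188), np.int64(189)]
```

View pics/l6.png

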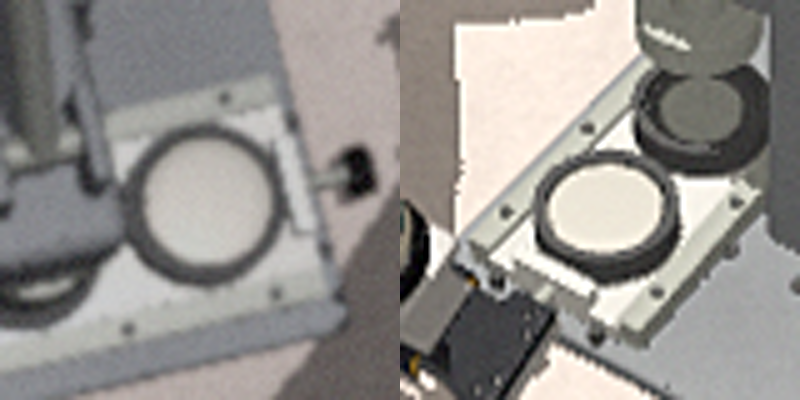

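```bash
python3 -m crank '[[0.0028,0,-0.001,0,0,0,0],[0.0017,0,0.0047,0,0,0,0],[0.0017,0,0.0047,0,0,0,0],[0.0017,0,0.0047,0,0,0,0],[0.0017,0,0.0047,0,0,0,0],[0.0007,0,0.0019,0,0,0,0],[0.0007,0,0.0019,0,0,0,0],[0.0007,0,0.0019,0,0,0,0],[0.0010,0,0.0028,0,0,0,0],[0.0014,0,0.0038,0,0,0,0],[0.0017,0,0.0047,0,0,0,0],[0.0017,0,0.0047,0,0,0,0],[0.0017,0,0.0047,0,0,0,0],[0.0017,0,0.0047,0,0,0,0],[0.0017,0,0.0047,0,0,0,0],[0.0007,0,0.0019,0,0,0,0]]'; python3 look.py 7
```

```text
time: 13.82
ee_pos: [0.596, -0.2116, 0.0332]
ee_rot: [[-0.072, -0.978, -0.196], [0.336, -0.209, 0.919], [-0.939, 0.0, 0.343]]
wrist_force: [0.8, -2.9, -0.1]
opening: 0.002
13.925 [np.int64(188), np.int64(189)]
```

View pics/l7.png

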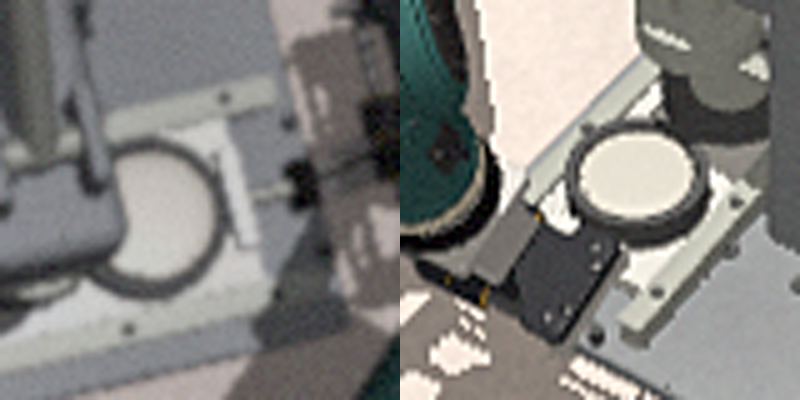

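```bash
python3 -m crank '[[0.0014,0,0.0038,0,0,0,0],[0.0017,0,0.0047,0,0,0,0],[0.0017,0,0.0047,0,0,0,0],[0.0017,0,0.0047,0,0,0,0],[0.0017,0,0.0047,0,0,0,0],[0.0017,0,0.0047,0,0,0,0],[0.0017,0,0.0047,0,0,0,0],[0.0017,0,0.0047,0,0,0,0],[0.0017,0,0.0047,0,0,0,0],[0.0017,0,0.0047,0,0,0,0],[0.0017,0,0.0047,0,0,0,0],[0.0017,0,0.0047,0,0,0,0],[0.0014,0,0.0038,0,0,0,0],[0.0010,0,0.0028,0,0,0,0],[0.0007,0,0.0019,0,0,0,0],[0,0,0,0,0,0,0]]'; python3 look.py 8
```

```text
time: 15.92
ee_pos: [0.5818, -0.1452, 0.0334]
ee_rot: [[-0.072, -0.978, -0.196], [0.336, -0.208, 0.919], [-0.939, 0.0, 0.344]]
wrist_force: [1.1, -1.5, -1.1]
opening: 0.006
16.025 [np.int64(188), np.int64(189)]
```

View pics/l8.png

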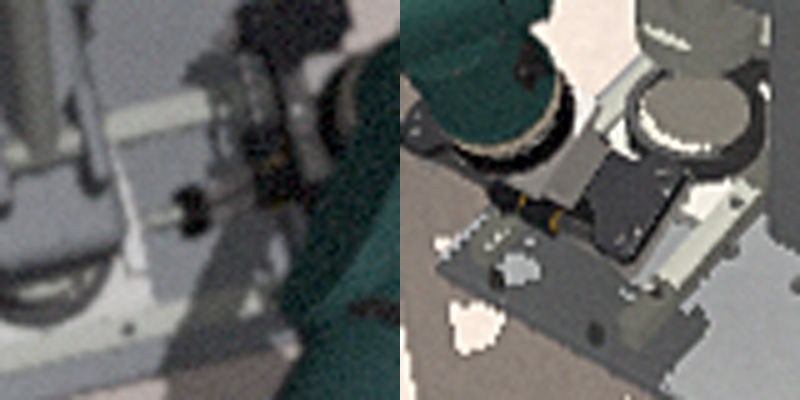

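```bash
python3 -m crank '[[0.0007,0,0.0019,0,0,0,0],[0.0007,0,0.0019,0,0,0,0],[0.0007,0,0.0019,0,0,0,0],[0.0003,0,0.0009,0,0,0,0],[0,0,0,0,0,0,0]]'; python3 -m crank '[[0.0003,0,0.0009,0,0,0,0],[0,0,0,0,0,0,0]]';python3 -m crank '[[0.0003,0,0.0009,0,0,0,0],[0,0,0,0,0,0,0]]'
```

```text
time: 16.65
ee_pos: [0.5803, -0.1385, 0.0334]
ee_rot: [[-0.072, -0.978, -0.196], [0.336, -0.208, 0.919], [-0.939, 0.0, 0.343]]
wrist_force: [2.3, -2.3, -2.0]
opening: 0.004
time: 16.9
ee_pos: [0.5802, -0.1378, 0.0334]
ee_rot: [[-0.071, -0.978, -0.195], [0.335, -0.208, 0.919], [-0.939, 0.0, 0.343]]
wrist_force: [1.6, -3.5, -0.8]
opening: 0.006
time: 17.15
ee_pos: [0.5802, -0.1377, 0.0334]
ee_rot: [[-0.071, -0.978, -0.195], [0.334, -0.208, 0.919], [-0.94, -0.0, 0.341]]
wrist_force: [1.1, -5.3, -2.6]
opening: 0.007
```

```bash
python3 -m crank '[[0.0005,0,0.0014,0,0,0,0],[0,0,0,0,0,0,0]]';python3 -m crank '[[0.0005,0,0.0014,0,0,0,0],[0,0,0,0,0,0,0],[0,0,0,0,0,0,0]]'
```

```text
time: 17.4
ee_pos: [0.5802, -0.1375, 0.0334]
ee_rot: [[-0.07, -0.978, -0.195], [0.332, -0.207, 0.92], [-0.941, -0.001, 0.339]]
wrist_force: [1.8, -7.7, -3.1]
opening: 0.006
time: 17.77
ee_pos: [0.5802, -0.1374, 0.0335]
ee_rot: [[-0.069, -0.978, -0.195], [0.329, -0.206, 0.921], [-0.942, -0.001, 0.336]]
wrist_force: [2.4, -8.9, -2.1]
opening: 0.008
```

Hard stop: the force rose to about 9 N with no further motion. I'll back off along −press y, lift away, and check.

```bash
python3 -m crank '[[-0.0024,0,-0.0066,0,0,0,0],[-0.0051,0,-0.0141,0,0,0,0],[-0.0085,0,-0.0235,0,0,0,0],[-0.0102,0,-0.0282,0,0,0,0],[-0.0136,0,-0.0376,0,0,0,0],[-0.0136,0,-0.0376,0,0,0,0],[-0.05,0,0,0,0,0,0],[-0.05,0,0,0,0,0,0],[-0.05,0,0,0,0,0,0],[0,0,0,0,0,0,0],[0,0,0,0,0,0,0]]'; python3 look.py 9
python3 - <<'E'
from fit import *
yh=np.array([-np.sin(np.radians(11.9)),np.cos(np.radians(11.9))])
for n in("top","scene"):
    z=np.load(n+"9.npz");p,D=z["p"],z["D"]
    k=proj(n,[*(np.array([.601,-.2305])+.11*yh),.036])[0].astype(int); x,y=k-12; g=p[y:y+24,x:x+24].max(2)<40
    nn,lab,st,ce=cv2.connectedComponentsWithStats(g.astype(np.uint8)); i=1+st[1:,4].argmax()
    K2=plane(n,[ce[i]+[x,y]],.040 if n=="top" else .036)[0,:2]
    K1={"top":[.60026,-.23032],"scene":[.60036,-.2289]}[n]
    print(n,"knob",ce[i]+[x,y],st[i],K2,"travel",(K2-K1)@yh)
cv2.imwrite("pics/f.png",cv2.resize(np.load("scene9.npz")["p"][170:270,190:310,::-1],(720,600),interpolation=cv2.INTER_CUBIC))
E
```

```text
time: 19.15
ee_pos: [0.6224, -0.3374, 0.1726]
ee_rot: [[-0.073, -0.978, -0.195], [0.337, -0.208, 0.918], [-0.939, 0.001, 0.345]]
wrist_force: [0.2, 0.1, -0.1]
opening: 0.005
19.25 [np.int64(188), np.int64(189)]
top knob [309.71794872 159.38461538] [10  8  6 10 39] [ 0.57778725 -0.12327689] travel 0.10937662104676554
scene knob [231.30645161 231.72580645] [ 8  9 10  9 62] [ 0.57824769 -0.12217543] travel 0.10899059835852894
```

View pics/f.png

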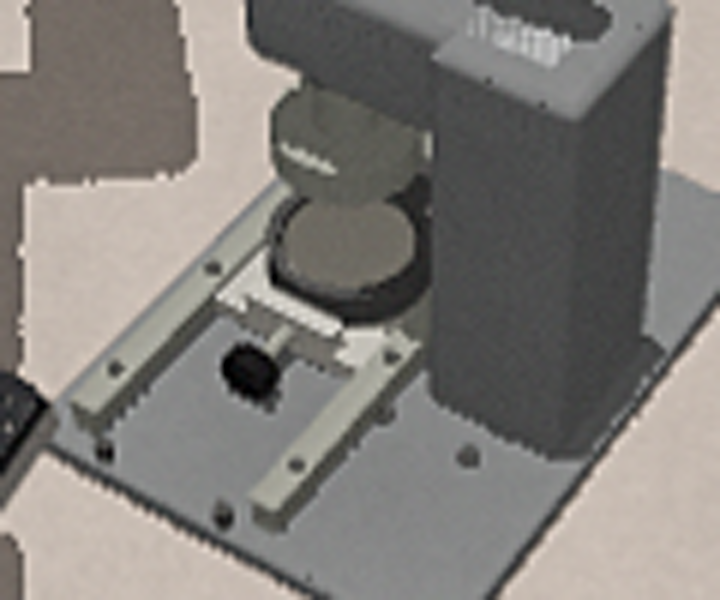

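View pics/l9.png

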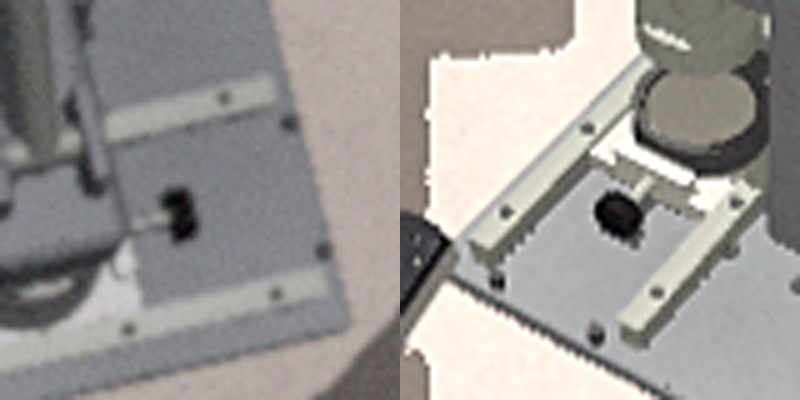

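The die now stands under the head with the shell seated in it (close crop (345,245), shaded by the head). Knob travel measures about 109 mm in both views. The arm is clear and the wrist force is near zero, so I'm handing in.

```bash
python3 -c "
from bench import ctrl
print(ctrl.hand_in())"
```

```text
the job is handed in; nothing more can be done
None
```

I nudged the shell over the rim with two part-open fingertips until it dropped into the loading die. I then pushed the knob with the shut fingers until the slide met its stop, and backed off before handing in at about 19 s. No verdict was reported.

**Shell:** Before the slide moved it lay flat, with depth-plane slopes of about 0.01 rad. Its measured offset from the die's centre disagreed between views: 0.8 mm in the scene view and 3.5 mm in the top view. The scene die fit was the looser one, with a radius about 2 mm too large. The well's clearance allows only about 2 mm. After the slide push I checked the shell only by eye; it showed seated under the head in the scene view, and the press arm hid it from above.

**Slide:** The knob travelled 109.4 mm (top view) and 109.0 mm (scene view) of the 110 mm. At the stop the push force rose to about 9 N with no further movement.

**Robot and bystanders:** After backing off the wrist force was about 0 N and the arm was clear. I planned the moves to stay clear of the bystanders but did not re-measure where they stand.

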